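Fill the deodoriser carrier under the light bar

TASK

Put the three shoe-deodoriser balls from the yellow tray into the three empty wells (green dots) of the grey carrier, one ball in each well in any order, each fully down in its well. A light bar hangs close over the wells, so bring each ball in at a slant from the robot's side and do not bump the lamp. Leave the white ball in its well, and do not shift the phone, the scanner or the label roll.

Things in the scene. Friction and masses are not known exactly. Their poses are not given: they have to be found in the camera images.
- ball_a_center (a point): centre of the orange shoe-deodoriser ball, a hard plastic ball 62 mm in diameter, about 60 g, with a thin black line round it. Starts in a dimple of the yellow tray, its centre 38 mm above the table; which ball lies where varies.
- ball_b_center (a point): centre of the blue shoe-deodoriser ball, a hard plastic ball 62 mm in diameter, about 60 g, with a thin black line round it. Starts in a dimple of the yellow tray, its centre 38 mm above the table; which ball lies where varies.
- ball_c_center (a point): centre of the red shoe-deodoriser ball, a hard plastic ball 62 mm in diameter, about 60 g, with a thin black line round it. Starts in a dimple of the yellow tray, its centre 38 mm above the table; which ball lies where varies.
- ball_d_center (a point): centre of the white shoe-deodoriser ball, a hard plastic ball 62 mm in diameter, about 60 g, with a thin black line round it. Already sits in one of the four wells, its centre 41 mm above the table; leave it there.
- dot1: green paper dot, 32 mm across, flat on the middle of the floor of an empty well; its origin is the centre of the well's floor, 10 mm above the table. A ball seated there has its centre 31 mm above this point.
- dot2: green paper dot, 32 mm across, flat on the middle of the floor of an empty well; its origin is the centre of the well's floor, 10 mm above the table. A ball seated there has its centre 31 mm above this point.
- dot3: green paper dot, 32 mm across, flat on the middle of the floor of an empty well; its origin is the centre of the well's floor, 10 mm above the table. A ball seated there has its centre 31 mm above this point.
- rack: grey four-well carrier plate, fixed to the table, 92 x 460 x 20 mm (x, y, z); origin at the centre of its underside, on the table. Four round wells 49 mm across and 10 mm deep lie in a row along its y axis at y = -168, -56, 56 and 168 mm, x = 0. Its -x long side faces the robot.
- lamp: fixed light bar over the carrier, origin and axes as the carrier's: an aluminium bar 28 mm wide (x from -4 to 24 mm) and 620 mm long in y, above the row of wells, underside 194 mm and top 217 mm above the table; it stands on 16 mm posts at y = -290 and 290 mm, x = 10 mm, with feet 90 x 40 x 8 mm. It leaves no room for an upright gripper over a well; a tool leaning back towards the robot by 24 degrees or more passes under it.
- tray: fixed yellow dimpled tray holding the balls, 100 x 400 x 12 mm (x, y, z), origin at the centre of its underside, on the table; three round dimples 39 mm across and 5 mm deep at y = -130, 0 and 130 mm, x = 0, with one ball in each.
- roll_center (a point): centre of a white label roll, 100 mm across and 60 mm high, standing beyond the carrier: a bystander.
- phone: black phone lying flat, 150 x 72 x 10 mm, origin under its middle: a bystander at the robot's left.
- scanner: black hand scanner lying flat, 175 x 66 x 36 mm, origin under it near its middle: a bystander at the robot's right.
Not all that is in view belongs to the job. Leave any turquoise look-alike of the part that bears ball_c_center alone.

How it is judged:
At the end, for the whole second after the job is handed in: Each of the three wells with a green dot holds one of the coloured balls: its centre within 8 mm sideways of the dot's centre and 37 to 45 mm above the table; the white ball is within 10 mm of where it started (((horizontal distance between ball_a_center and dot1 below 0.008 m and height (world z) of ball_a_center between 0.037 and 0.045 m) or (horizontal distance between ball_b_center and dot1 below 0.008 m and height (world z) of ball_b_center between 0.037 and 0.045 m) or (horizontal distance between ball_c_center and dot1 below 0.008 m and height (world z) of ball_c_center between 0.037 and 0.045 m)) and ((horizontal distance between ball_a_center and dot2 below 0.008 m and height (world z) of ball_a_center between 0.037 and 0.045 m) or (horizontal distance between ball_b_center and dot2 below 0.008 m and height (world z) of ball_b_center between 0.037 and 0.045 m) or (horizontal distance between ball_c_center and dot2 below 0.008 m and height (world z) of ball_c_center between 0.037 and 0.045 m)) and ((horizontal distance between ball_a_center and dot3 below 0.008 m and height (world z) of ball_a_center between 0.037 and 0.045 m) or (horizontal distance between ball_b_center and dot3 below 0.008 m and height (world z) of ball_b_center between 0.037 and 0.045 m) or (horizontal distance between ball_c_center and dot3 below 0.008 m and height (world z) of ball_c_center between 0.037 and 0.045 m)) and distance of ball_d_center from where it was at the start of the episode below 0.01 m); the robot touches nothing.
It fails at once if the lamp is bumped with more than 8 N (contact force between anything else and lamp above 8 N).
It fails at once if the white ball leaves its well (moved more than 20 mm) (distance of ball_d_center from where it was at the start of the episode above 0.02 m).
It fails at once if the label roll is shifted more than 20 mm (distance of roll_center from where it was at the start of the episode above 0.02 m).
It fails at once if the phone is shifted more than 20 mm (distance of phone from where it was at the start of the episode above 0.02 m).
It fails at once if the scanner is shifted more than 20 mm (distance of scanner from where it was at the start of the episode above 0.02 m).
It also fails if it takes over 61 s, if anything falls off the work surface, if the arm or the gripper's body presses on something with over 40 N, if the wrist force passes 120 N, or if a joint passes its speed limit or range.

ROBOT

A 6-joint arm with a two-finger parallel gripper is mounted at the origin on the work surface. World frame = base frame: x ahead of the robot, y to its left, z up, the work surface at z = 0. Lengths are in m, angles in rad, forces in N, time in s.
With the tool pointing down it reaches from about 0.35 to 0.775 m from the base axis. Payload 5.5 kg.
Tool frame: the origin (TCP) lies between the finger pads; the fingertips stand 11 mm ahead of it and the grasp point (between the pads) lies 8 mm behind it (tips_ahead is the distance from the TCP to the fingertips, in m); z points along the fingers, y is the line along which they close (so a half turn about z gives the same grasp; the last joint's range is limited). The gripper opens to 85 mm and grips with 20 to 120 N. Pads are 22 mm wide; open, the fingers measure 114 mm over their backs; the gripper's body (76 mm by 85 mm) begins 54 mm behind the grasp point. The pads swing forward as they close: fully open they stand 13 mm farther back than shut.
Start: joints at [-1.41, 0.313, 0.046, 1.304, 0, 1.431], TCP at [0.17, -0.549, 0.242] pointing down, gripper open.
Joint ranges: [-2.76, 2.76], [-0.86, 1.69], [-1.03, 1.26], [-2.2, 2.34], [-1.47, 1.5], [-3.14, 3.14]. Speed limits (rad/s): [2.57, 2.57, 3.14, 3.14, 3.14, 3.14].

INTERFACE

Orientations are given as a unit quaternion [w, x, y, z].
In Python, from workcell import * gives the robot as it stands. The module is installed in compiled form; this text tells all that it offers.
- The arm moves only by the tool jog_arm, never from a script. Its argument "moves" is a list of rows, each an object with "fingers": the closure, from 0 (fully open) to 1 (shut); "slide": the shift along the tool's x, y, z in mm, a list of three; "angular": the turn, a rotation vector about the tool's x, y, z in degrees, a list of three. A call has 1 to 10 rows; each row is the pose to reach, as a shift and turn from the pose commanded when the call began, along the tool's axes at that moment; what a row does not reach only later rows make up. A row lasts 1/12 s, in which the tool goes at most 41.7 mm and 7.16 degrees, less where a joint would pass 70% of its speed; a pose out of reach is approached as far as the arm can. A call with a gripper value outside its range is refused whole. The fingers move at their own pace and stop on an object; "squeeze" is the grip in N (left out, the last holds). Time passes only in rows, so rows that repeat a pose let the fingers close. It gives the time, the measured TCP pose, the force, the opening and the grip force at its end, in the units of the state.
- get_state(): the state, without advancing time (a new reading comes with each control period).
- read_camera(name): name is "side" or "top"; returns a dict with "color" (480x640x3 uint8, red, green, blue), "fovy" (degrees; the focal length in pixels is half the picture's height over the tangent of half this angle, whatever the lens; pixels are square), "cx", "cy" (the principal point, pixels), "D" ([k1, k2, p1, p2, k3] as OpenCV has them; the pictures are not rectified), "world_from_camera" (4x4, takes a point from camera to world coordinates). Camera axes: x right, y down, z forward; pixel columns grow to the right and rows downward; lengths in m; the calibration is good to about 2 mm. A picture is of the moment at which its call begins. There is no depth.
- hand_in(): hands the job in; it is judged then, once.
Trained networks look in a picture, given as the dict that the camera call returned (one of the last four; its "shot" number tells which), for a name from the list of things; names that differ only in an ending like _2 or _b are one class to them, and where a whole thing is asked for, a point or a joint stands for the part that bears it (a point fixed in the world has none). Each returns a list of dicts, best first, with "p" (0 to 1); they miss things now and then, are a little off and sometimes report something else, mostly with a low value. They report only what shows in the picture. A call takes as long as a camera call. They do not tell look-alikes from the thing itself.
- look_for(target, picture): "point" ([column, row] in pixels, amid what is visible of it).
- tip_of(target, picture): "point" ([column, row] in pixels: a listed point, or the origin of a listed thing).
The state is a dict: "clock": time; "joint_pos": joint angles; "qvel": joint speeds; "tau": joint torques, N m; "tcp_pos": TCP position; "orientation": TCP orientation; "wrist_force": force on the tool from outside, world axes, zero at the start; "ft_torque": the same for the moment, N m; "finger_gap": finger opening in m; "grip_force": force on a finger pad.
Only numpy, scipy, OpenCV 4.12 (cv2) and the standard library are available. Lean on these libraries where they do the work, as an engineer would, in place of code of your own. Each camera call takes 0.05 s, during which the arm holds its last target. There are 200 camera calls.

## Working session

There is one attempt and no reset: what is moved stays moved. The work goes in short steps, Python scripts to look and compute and a tool call to move; the robot and the scene stay as the last step left them, time stands still between calls to the robot, and variables do not carry over. Pictures are saved under pics/ and viewed, at most 10 in all, crops included, and the job is handed in when it is done.

Besides the shell and the picture viewer there is one more tool, called after "Emit:" by a JSON object that holds its "fn" and its "kwargs". jog_arm: Moves the arm, as the interface text tells. Its arguments: {"type":"object","properties":{"moves":{"type":"array","items":{"type":"object","properties":{"fingers":{"type":"number"},"slide":{"type":"array","items":{"type":"number"}},"angular":{"type":"array","items":{"type":"number"}}}}},"squeeze":{"type":"number"}},"required":["moves"]}

```bash
mkdir -p pics; cat > h.py <<'E'
from workcell import *
import numpy as np, cv2
def K(p):
    f=240/np.tan(np.radians(p["fovy"])/2); return np.array([[f,0,p["cx"]],[0,f,p["cy"]],[0,0,1]])
def ray(p,uv):
    n=cv2.undistortPoints(np.array([[uv]],float),K(p),np.array(p["D"],float))[0,0]
    T=np.array(p["world_from_camera"]); return T[:3,3],T[:3,:3]@np.array([n[0],n[1],1])
def atz(p,uv,z):
    o,d=ray(p,uv); return o+d*(z-o[2])/d[2]
def proj(p,X):
    T=np.linalg.inv(np.array(p["world_from_camera"]))
    r=cv2.Rodrigues(T[:3,:3])[0]
    return cv2.projectPoints(np.array(X,float).reshape(-1,3),r,T[:3,3],K(p),np.array(p["D"],float))[0][:,0]
E
python3 - <<'E'
from h import *
np.set_printoptions(precision=4,suppress=True)
for c in ["top","side"]:
    p=read_camera(c); cv2.imwrite(f"pics/{c}0.png",p["color"][:,:,::-1])
    print(c,p["fovy"],np.array(p["world_from_camera"])[:3,3])
    for n,z in [("ball_a_center",.038),("ball_d_center",.041),("dot1",.01),("rack",0),("tray",0),("phone",0),("scanner",0),("roll_center",.03)]:
        for r in tip_of(n,p)[:6]:
            print(n,round(r["p"],2),np.round(r["point"],1),atz(p,r["point"],z))
s=get_state();print(s)
E
```

```text
top 44.40016553265606 [0.4133 0.0072 1.4412]
ball_a_center 0.71 [298.3 280.2] [0.4548 0.0459 0.038 ]
ball_d_center 0.64 [395.1 202.2] [ 0.6366 -0.1915  0.041 ]
dot1 0.67 [345.4 206.5] [ 0.6337 -0.073   0.01  ]
dot1 0.6 [256.2 210.7] [0.6287 0.1465 0.01  ]
dot1 0.52 [305.3 149.2] [0.7801 0.0223 0.01  ]
rack 0.96 [322.3 208.9] [ 0.6306 -0.0163  0.    ]
tray 0.72 [297.1 278.9] [0.4592 0.0498 0.    ]
tray 0.7 [303.4 280. ] [0.4561 0.0345 0.    ]
tray 0.67 [355.  276.7] [ 0.4611 -0.0921  0.    ]
phone 0.84 [151.4 298.9] [0.418  0.4098 0.    ]
phone 0.62 [355.  274.4] [ 0.4667 -0.0923  0.    ]
scanner 0.93 [481.7 275.8] [ 0.4552 -0.4052  0.    ]
roll_center 0.66 [303.8 150.3] [0.7723 0.0258 0.03  ]
side 43.87551905354542 [0.3229 0.9944 0.8542]
ball_a_center 0.97 [359.1 276.4] [0.456  0.0471 0.038 ]
ball_d_center 0.82 [302.9 210.8] [ 0.6276 -0.1671  0.041 ]
ball_d_center 0.3 [360.4 277.6] [0.4523 0.0539 0.041 ]
dot1 0.58 [267.2 308.1] [0.6306 0.1478 0.01  ]
dot1 0.58 [281.1 273.2] [0.6309 0.0348 0.01  ]
dot1 0.45 [295.6 246.7] [ 0.6221 -0.0638  0.01  ]
rack 0.9 [291.4 265.6] [ 0.6184 -0.0066  0.    ]
tray 0.84 [363.1 286.6] [0.4485 0.0349 0.    ]
phone 0.95 [352.  431.8] [0.4108 0.4046 0.    ]
scanner 0.81 [385.2 179.6] [ 0.455  -0.4144  0.    ]
roll_center 0.9 [223.  257.7] [0.7652 0.0292 0.03  ]
{'clock': 0.9, 'joint_pos': array([-1.4096,  0.3132,  0.0461,  1.3036,  0.    ,  1.4312]), 'qvel': array([-0.0005,  0.0018, -0.001 , -0.0011,  0.0006, -0.0012]), 'tau': array([  0.0011, -48.0449,  29.8813,   0.0001,  -0.    ,  -0.    ]), 'tcp_pos': array([ 0.1704, -0.5492,  0.2424]), 'orientation': array([0.0001, 0.9887, 0.1498, 0.    ]), 'wrist_force': array([ 0.367 , -0.7376,  0.2991]), 'ft_torque': array([-0.0305, -0.0392, -0.0394]), 'grip_force': 0.0, 'finger_gap': 0.08499738957003798}
```

View pics/top0.png

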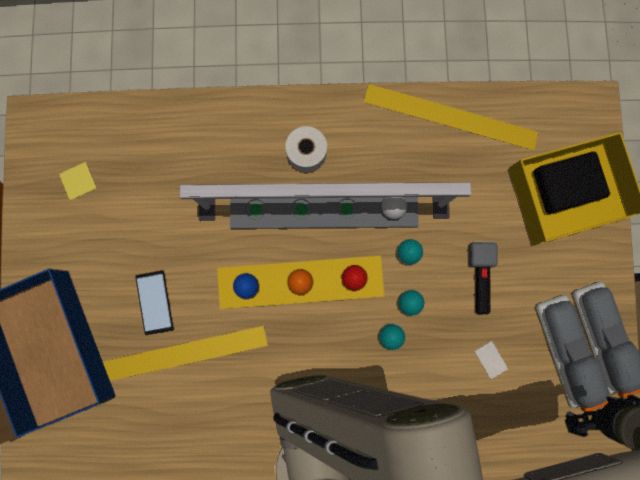

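View pics/side0.png

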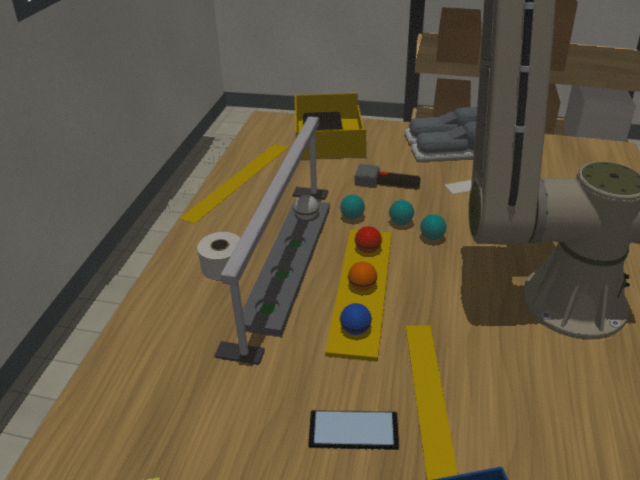

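The top view shows blue, orange and red balls at about (246,286), (300,282) and (355,278). The empty wells are at (256,209), (302,209) and (346,208), and the white ball is at (394,207). The side view agrees, and the turquoise balls sit at the right end of the tray. Next I'll refine by colour.

```bash
cat > meas.py <<'E'
from h import *
from scipy.optimize import least_squares
np.set_printoptions(precision=4,suppress=True)
P={c:read_camera(c) for c in["top","side"]}
g={"blue":{"top":(246,286),"side":(356,319)},"orange":{"top":(300,282),"side":(362,274)},"red":{"top":(355,278),"side":(368,239)},
"w+":{"top":(256,209),"side":(267,308)},"w1":{"top":(302,209),"side":(281,273)},"w2":{"top":(346,208),"side":(296,244)}}
hue={"blue":(100,125),"orange":(8,20),"red":(0,7),"w+":(45,75),"w1":(45,75),"w2":(45,75)}
for n,d in g.items():
    z=.01 if n[0]=="w" else .038
    for c,(u,v) in d.items():
        p=P[c];h=cv2.cvtColor(p["color"],cv2.COLOR_RGB2HSV)
        m=cv2.inRange(h,(hue[n][0],100,25),(hue[n][1],255,255))
        if n=="red": m|=cv2.inRange(h,(174,100,25),(180,255,255))
        r=20 if z>.02 else 12
        k=np.zeros_like(m);k[v-r:v+r,u-r:u+r]=1;m*=k
        ys,xs=np.nonzero(m)
        if len(xs)==0: print(n,c,"none");continue
        b=((xs.min()+xs.max())/2,(ys.min()+ys.max())/2)
        print(n,c,len(xs),(xs.min(),xs.max(),ys.min(),ys.max()),atz(p,b,z),atz(p,(xs.mean(),ys.mean()),z))
for c in P:
  q=P[c]["color"][:,:,::-1]
  u0,v0,w,hh=(170,170,320,150) if c=="top" else (210,110,200,270)
  cv2.imwrite(f"pics/{c}_crop.png",cv2.resize(q[v0:v0+hh,u0:u0+w],None,fx=2.2,fy=2.2,interpolation=cv2.INTER_CUBIC))
E
python3 meas.py
```

```text
blue top 467 (np.int64(234), np.int64(257), np.int64(274), np.int64(297)) [0.4451 0.1722 0.038 ] [0.4449 0.1722 0.038 ]
blue side 665 (np.int64(341), np.int64(370), np.int64(304), np.int64(333)) [0.4433 0.1727 0.038 ] [0.4438 0.1709 0.038 ]
orange top 533 (np.int64(280), np.int64(312), np.int64(262), np.int64(294)) [0.4602 0.0513 0.038 ] [0.4522 0.043  0.038 ]
orange side 682 (np.int64(342), np.int64(376), np.int64(254), np.int64(290)) [0.4585 0.0329 0.038 ] [0.4512 0.0429 0.038 ]
red top 464 (np.int64(342), np.int64(366), np.int64(266), np.int64(289)) [ 0.458 -0.087  0.038] [ 0.4581 -0.0871  0.038 ]
red side 437 (np.int64(356), np.int64(380), np.int64(226), np.int64(251)) [ 0.4567 -0.0881  0.038 ] [ 0.4574 -0.0913  0.038 ]
w+ top 120 (np.int64(250), np.int64(261), np.int64(204), np.int64(215)) [0.6317 0.1482 0.01  ] [0.632  0.1485 0.01  ]
w+ side 83 (np.int64(261), np.int64(274), np.int64(304), np.int64(313)) [0.6297 0.1488 0.01  ] [0.6298 0.1491 0.01  ]
w1 top 121 (np.int64(295), np.int64(307), np.int64(204), np.int64(215)) [0.6289 0.0363 0.01  ] [0.6302 0.0367 0.01  ]
w1 side 50 (np.int64(276), np.int64(288), np.int64(270), np.int64(278)) [0.6283 0.037  0.01  ] [0.6275 0.0375 0.01  ]
w2 top 117 (np.int64(341), np.int64(352), np.int64(203), np.int64(214)) [ 0.6287 -0.0756  0.01  ] [ 0.629  -0.0756  0.01  ]
w2 side 30 (np.int64(289), np.int64(300), np.int64(241), np.int64(246)) [ 0.6276 -0.0753  0.01  ] [ 0.6277 -0.0762  0.01  ]
```

```bash
cat > go.py <<'E'
import sys
from h import *
from scipy.spatial.transform import Rotation as R
# usage: go.py tilt x y z : target of ball-holding point (5 mm behind TCP)
np.set_printoptions(precision=2,suppress=True)
a=[float(v) for v in sys.argv[1:]]
t=np.radians(a[0]); s=get_state()
w=s["orientation"]; R0=R.from_quat([w[1],w[2],w[3],w[0]])
Rg=R.from_matrix(np.array([[np.cos(t),0,np.sin(t)],[0,-1,0],[np.sin(t),0,-np.cos(t)]]))
b=s["tcp_pos"]-.005*R0.as_matrix()[:,2]
print("clock",s["clock"],"ball",b*1000,"gap",s["finger_gap"]*1000,"grip",s["grip_force"],"F",s["wrist_force"],"j",s["joint_pos"])
for i in range(1,len(a),3):
    tg=np.array(a[i:i+3])/1000+.005*Rg.as_matrix()[:,2]
    print("slide",R0.inv().apply(tg-s["tcp_pos"])*1000,"ang",np.degrees((R0.inv()*Rg).as_rotvec()))
E
python3 go.py 35 457.5 -88 150
```

```text
clock 1.0 ball [ 170.37 -549.23  247.32] gap 85.58226790048248 grip 0.0 F [-0.43  0.66  0.7 ] j [-1.41  0.31  0.05  1.3   0.    1.43]
slide [ 413.64 -354.6    96.37] ang [-5.26 34.73 16.7 ]
```

Emit:
{"fn": "jog_arm", "kwargs": {"moves": [{"fingers": 0,"slide": [414,-355,96],"angular": [-5.3,34.7,16.7]},{"fingers": 0,"slide": [414,-355,96],"angular": [-5.3,34.7,16.7]},{"fingers": 0,"slide": [414,-355,96],"angular": [-5.3,34.7,16.7]},{"fingers": 0,"slide": [414,-355,96],"angular": [-5.3,34.7,16.7]},{"fingers": 0,"slide": [414,-355,96],"angular": [-5.3,34.7,16.7]},{"fingers": 0,"slide": [414,-355,96],"angular": [-5.3,34.7,16.7]},{"fingers": 0,"slide": [414,-355,96],"angular": [-5.3,34.7,16.7]},{"fingers": 0,"slide": [414,-355,96],"angular": [-5.3,34.7,16.7]},{"fingers": 0,"slide": [414,-355,96],"angular": [-5.3,34.7,16.7]},{"fingers": 0,"slide": [414,-355,96],"angular": [-5.3,34.7,16.7]}], "squeeze": 40}}

```text
clock: 1.83
tcp_pos: [0.389, -0.2006, 0.1702]
orientation: [0.001, 0.954, -0.001, 0.301]
wrist_force: [1.3, -0.4, -1.2]
finger_gap: 0.0853
grip_force: 0.0
```

```bash
python3 go.py 35 457.5 -88 110
```

```text
clock 1.8333 ball [ 386.17 -200.57  174.25] gap 85.27561434132109 grip 0.0 F [ 1.3  -0.41 -1.17] j [-1.   -0.24 -0.88  0.57  0.5   2.24]
slide [  21.39 -112.86   93.25] ang [ 0.16 -0.04 -0.06]
```

Emit:
{"fn": "jog_arm", "kwargs": {"moves": [{"fingers": 0,"slide": [21,-113,93]},{"fingers": 0,"slide": [21,-113,93]},{"fingers": 0,"slide": [21,-113,93]},{"fingers": 0,"slide": [21,-113,93]},{"fingers": 0,"slide": [21,-113,93]},{"fingers": 0,"slide": [21,-113,93]}]}}

```text
schema error: expected keys fingers, slide, angular
```

```bash
python3 go.py 35 457.5 -88 80 457.5 -88 38
```

```text
clock 1.8333 ball [ 386.17 -200.57  174.25] gap 85.27561434132109 grip 0.0 F [ 1.3  -0.41 -1.17] j [-1.   -0.24 -0.88  0.57  0.5   2.24]
slide [   4.16 -112.91  117.82] ang [ 0.16 -0.04 -0.06]
slide [ -19.95 -112.97  152.2 ] ang [ 0.16 -0.04 -0.06]
```

Emit:
{"fn": "jog_arm", "kwargs": {"moves": [{"fingers": 0,"slide": [21,-113,93],"angular": [0,0,0]},{"fingers": 0,"slide": [21,-113,93],"angular": [0,0,0]},{"fingers": 0,"slide": [21,-113,93],"angular": [0,0,0]},{"fingers": 0,"slide": [21,-113,93],"angular": [0,0,0]},{"fingers": 0,"slide": [21,-113,93],"angular": [0,0,0]},{"fingers": 0,"slide": [21,-113,93],"angular": [0,0,0]}]}}

```text
clock: 2.33
tcp_pos: [0.4611, -0.088, 0.1075]
orientation: [-0.001, 0.954, 0.002, 0.299]
wrist_force: [-0.6, -0.5, -0.6]
finger_gap: 0.0852
grip_force: 0.0
```

```bash
python3 go.py 35 457.5 -88 80 457.5 -88 38
```

```text
clock 2.3333 ball [458.27 -88.04 111.6 ] gap 85.15605901092405 grip 0.0 F [-0.63 -0.45 -0.55] j [-0.55 -0.15 -1.03  0.16  0.31  2.67]
slide [-18.62  -0.01  25.52] ang [-0.17  0.26  0.19]
slide [-42.55   0.01  60.04] ang [-0.17  0.26  0.19]
```

```bash
python3 go.py 20 457.5 -88 80 457.5 -88 38
```

```text
clock 2.3333 ball [458.27 -88.04 111.6 ] gap 85.15605901092405 grip 0.0 F [-0.63 -0.45 -0.55] j [-0.55 -0.15 -1.03  0.16  0.31  2.67]
slide [-19.91  -0.02  25.36] ang [ -0.14 -14.74   0.21]
slide [-43.84   0.    59.87] ang [ -0.14 -14.74   0.21]
```

Emit:
{"fn": "jog_arm", "kwargs": {"moves": [{"fingers": 0,"slide": [-20,0,25],"angular": [0,-14.7,0]},{"fingers": 0,"slide": [-20,0,25],"angular": [0,-14.7,0]},{"fingers": 0,"slide": [-20,0,25],"angular": [0,-14.7,0]},{"fingers": 0,"slide": [-32,0,42],"angular": [0,-14.7,0]},{"fingers": 0,"slide": [-44,0,59],"angular": [0,-14.7,0]},{"fingers": 0,"slide": [-44,0,59],"angular": [0,-14.7,0]},{"fingers": 0,"slide": [-44,0,59],"angular": [0,-14.7,0]}]}}

```text
clock: 2.92
tcp_pos: [0.4572, -0.0901, 0.0336]
orientation: [-0.001, 0.985, -0.001, 0.174]
wrist_force: [-0.0, -0.0, -0.8]
finger_gap: 0.0851
grip_force: 0.0
```

```bash
python3 go.py 20 457.5 -88 38; python3 - <<'E'
from h import *
p=read_camera("top");q=p["color"][:,:,::-1][160:320,200:440];s=read_camera("side")["color"][:,:,::-1][180:340,250:490]
cv2.imwrite("pics/g1.png",cv2.resize(np.vstack([q,s]),None,fx=1.8,fy=1.8))
E
```

```text
clock 2.9167 ball [455.44 -90.1   38.31] gap 85.11415023621814 grip 0.0 F [-0.03 -0.04 -0.84] j [-0.47  0.09 -0.9   0.27  0.16  2.7 ]
slide [ 1.82 -2.1   1.  ] ang [-0.06 -0.06 -0.11]
```

View pics/g1.png

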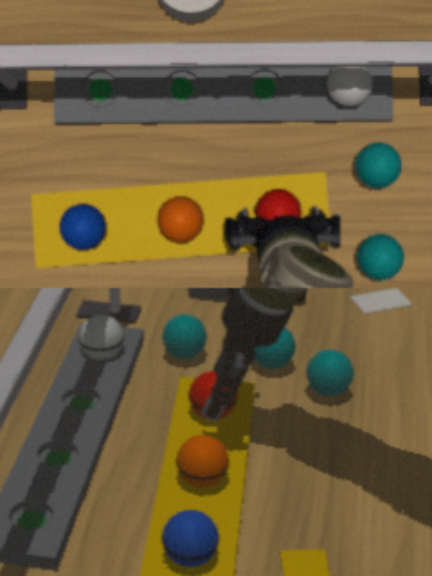

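The fingers straddle the red ball, at about (279,212) in the top crop. I'll close on it now.

Emit:
{"fn": "jog_arm", "kwargs": {"moves": [{"fingers": 0,"slide": [2,-2,1],"angular": [0,0,0]},{"fingers": 0.6,"slide": [2,-2,1],"angular": [0,0,0]},{"fingers": 0.6,"slide": [2,-2,1],"angular": [0,0,0]},{"fingers": 0.6,"slide": [2,-2,1],"angular": [0,0,0]},{"fingers": 0.6,"slide": [2,-2,1],"angular": [0,0,0]},{"fingers": 0.6,"slide": [2,-2,1],"angular": [0,0,0]}]}}

```text
clock: 3.52
tcp_pos: [0.462, -0.0877, 0.0354]
orientation: [-0.0, 0.984, 0.001, 0.176]
wrist_force: [-1.9, 2.1, 7.8]
finger_gap: 0.0601
grip_force: 41.3
```

```bash
python3 go.py 20 457 -88 75; python3 go.py 38 560 -76 75 615 -76 65
```

```text
clock 3.5167 ball [460.3  -87.7   40.05] gap 60.08612473398016 grip 41.27042770385742 F [-1.94  2.07  7.76] j [-0.45  0.09 -0.89  0.27  0.15  2.71]
slide [  8.98   0.29 -33.93] ang [-0.03 -0.26  0.07]
clock 3.5167 ball [460.3  -87.7   40.05] gap 60.08612473398016 grip 41.27042770385742 F [-1.94  2.07  7.76] j [-0.45  0.09 -0.89  0.27  0.15  2.71]
slide [107.17 -11.57   1.51] ang [-0.04 17.74  0.06]
slide [155.31 -11.49  29.94] ang [-0.04 17.74  0.06]
```

Emit:
{"fn": "jog_arm", "kwargs": {"moves": [{"fingers": 0.6,"slide": [2,0,-8],"angular": [0,0,0]},{"fingers": 0.6,"slide": [5,0,-20],"angular": [0,0,0]},{"fingers": 0.6,"slide": [9,0,-34],"angular": [0,0,0]},{"fingers": 0.6,"slide": [12,0,-45],"angular": [0,0,0]},{"fingers": 0.6,"slide": [12,0,-45],"angular": [0,0,0]}]}}

```text
clock: 3.93
tcp_pos: [0.4583, -0.0884, 0.083]
orientation: [0.001, 0.984, 0.001, 0.176]
wrist_force: [1.6, -0.1, -0.3]
finger_gap: 0.06
grip_force: 43.4
```

```bash
cat > ballpos.py <<'E'
import sys
from h import *
# triangulate a coloured ball near the tool: fit sphere rays, and report vs tool
name=sys.argv[1]; hue={"blue":(100,125),"orange":(8,20),"red":(0,7)}[name]
s=get_state(); w=s["orientation"]
from scipy.spatial.transform import Rotation as R
M=R.from_quat([w[1],w[2],w[3],w[0]]).as_matrix()
A=np.zeros((3,3));B=np.zeros(3);out=[];rs=[]
for c in["top","side"]:
    p=read_camera(c);h=cv2.cvtColor(p["color"],cv2.COLOR_RGB2HSV)
    m=cv2.inRange(h,(hue[0],130,25),(hue[1],255,255))
    if name=="red": m|=cv2.inRange(h,(174,130,25),(180,255,255))
    u,v=[int(round(x)) for x in proj(p,s["tcp_pos"]-.005*M[:,2])[0]]
    k=np.zeros_like(m);k[v-24:v+24,u-24:u+24]=1;m*=k
    n,l,st,ce=cv2.connectedComponentsWithStats(m);i=1+np.argmax(st[1:,4])
    pts=np.argwhere(l==i)[:,::-1].astype(np.float32);(cu,cv),r=cv2.minEnclosingCircle(pts)
    o,d=ray(p,(cu,cv));d/=np.linalg.norm(d);Q=np.eye(3)-np.outer(d,d);A+=Q;B+=Q@o;rs.append((c,(round(cu,1),round(cv,1)),round(r,1),len(pts)))
X=np.linalg.solve(A,B);print(rs,"ball",np.round(X*1000,1),"from TCP in tool axes",np.round(M.T@(X-s["tcp_pos"])*1000,1))
E
python3 ballpos.py red; python3 go.py 38 560 -76 75 610 -76 70
```

```text
[('top', (355.9, 276.0), 13.1, 299), ('side', (365.0, 220.0), 11.7, 173)] ball [462.3 -87.9  88.8] from TCP in tool axes [ 5.8 -0.5 -4.1]
clock 4.0333 ball [455.4  -87.92  85.62] gap 60.06253460524227 grip 43.36556553840637 F [ 0.57  0.75 -0.54] j [-0.46 -0.   -0.84  0.42  0.15  2.71]
slide [ 96.06 -11.86  45.82] ang [ 0.01 17.82  0.04]
slide [141.26 -11.83  67.76] ang [ 0.01 17.82  0.04]
```

Emit:
{"fn": "jog_arm", "kwargs": {"moves": [{"fingers": 0.6,"slide": [36,-4,15],"angular": [0,6,0]},{"fingers": 0.6,"slide": [70,-8,31],"angular": [0,12,0]},{"fingers": 0.6,"slide": [96,-12,46],"angular": [0,17.8,0]},{"fingers": 0.6,"slide": [120,-12,57],"angular": [0,17.8,0]},{"fingers": 0.6,"slide": [141,-12,68],"angular": [0,17.8,0]},{"fingers": 0.6,"slide": [141,-12,68],"angular": [0,17.8,0]},{"fingers": 0.6,"slide": [141,-12,68],"angular": [0,17.8,0]}]}}

```text
clock: 4.62
tcp_pos: [0.6125, -0.0753, 0.0635]
orientation: [-0.001, 0.946, 0.0, 0.324]
wrist_force: [-0.7, -0.0, -0.6]
finger_gap: 0.0602
grip_force: 43.6
```

```bash
python3 ballpos.py red; python3 go.py 38 628 -75.5 55 628 -75.5 45; python3 - <<'E'
from h import *
p=read_camera("top");q=p["color"][:,:,::-1][160:320,200:440];s=read_camera("side")["color"][:,:,::-1][130:290,200:440]
cv2.imwrite("pics/p1.png",cv2.resize(np.vstack([q,s]),None,fx=1.8,fy=1.8))
E
```

```text
[('top', (347.5, 213.0), 13.1, 457), ('side', (299.0, 223.0), 12.2, 200)] ball [611.1 -73.7  71.7] from TCP in tool axes [ 3.9 -1.7 -7.3]
clock 4.7167 ball [607.94 -75.17  67.49] gap 60.10706708473976 grip 43.59991371631622 F [ 0.34  0.33 -0.6 ] j [-0.35  0.21 -0.87 -0.13  0.22  2.86]
slide [ 8.25  0.37 22.15] ang [-0.08  0.27 -0.02]
slide [ 2.14  0.38 30.06] ang [-0.08  0.27 -0.02]
```

View pics/p1.png

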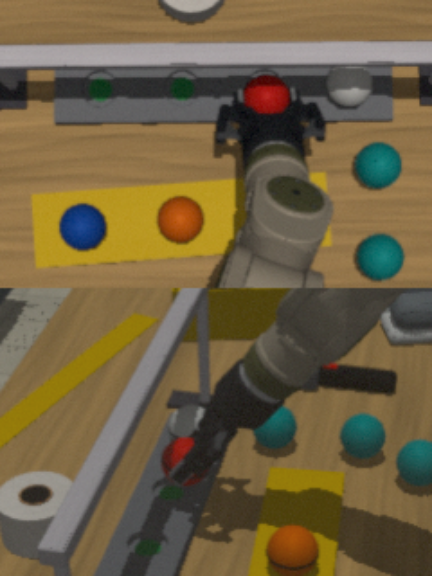

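The red ball hangs just in front of its well, clear of the lamp and the white ball. I'll lower it now.

Emit:
{"fn": "jog_arm", "kwargs": {"moves": [{"fingers": 0.6,"slide": [0,0,12],"angular": [0,0,0]},{"fingers": 0.6,"slide": [0,0,20],"angular": [0,0,0]},{"fingers": 0.6,"slide": [0,0,25],"angular": [0,0,0]},{"fingers": 0.6,"slide": [0,0,28],"angular": [0,0,0]},{"fingers": 0.6,"slide": [0,0,30],"angular": [0,0,0]},{"fingers": 0.6,"slide": [0,0,30],"angular": [0,0,0]}]}}

```text
clock: 5.32
tcp_pos: [0.6307, -0.0757, 0.041]
orientation: [-0.0, 0.946, 0.0, 0.324]
wrist_force: [0.9, -0.1, -0.3]
finger_gap: 0.0602
grip_force: 43.6
```

```bash
python3 ballpos.py red; python3 go.py 38 628 -75.5 45
```

```text
[('top', (347.3, 206.5), 12.8, 400), ('side', (290.5, 229.5), 11.5, 184)] ball [631.1 -74.7  50. ] from TCP in tool axes [ 5.8 -1.  -6.8]
clock 5.4167 ball [627.66 -75.67  45.29] gap 60.14062386512252 grip 43.59974920749664 F [-0.25  0.4  -0.83] j [-0.34  0.29 -0.85 -0.2   0.21  2.87]
slide [ 0.1  -0.16  0.44] ang [-0.03  0.12  0.01]
```

Emit:
{"fn": "jog_arm", "kwargs": {"moves": [{"fingers": 0.6,"slide": [-2,0,2],"angular": [0,0,0]},{"fingers": 0.6,"slide": [-3,0,3],"angular": [0,0,0]},{"fingers": 0.6,"slide": [-3,0,3],"angular": [0,0,0]},{"fingers": 0,"slide": [-3,0,3],"angular": [0,0,0]},{"fingers": 0,"slide": [-3,0,3],"angular": [0,0,0]},{"fingers": 0,"slide": [-3,0,3],"angular": [0,0,0]},{"fingers": 0,"slide": [-3,0,3],"angular": [0,0,0]},{"fingers": 0,"slide": [-3,0,3],"angular": [0,0,0]}]}}

```text
clock: 6.08
tcp_pos: [0.6301, -0.0757, 0.0369]
orientation: [-0.0, 0.946, 0.0, 0.325]
wrist_force: [-0.4, -0.3, 0.7]
finger_gap: 0.0857
grip_force: 0.0
```

```bash
python3 ballpos.py red; python3 go.py 38 628 -75.5 45
```

```text
[('top', (347.2, 207.8), 12.8, 426), ('side', (292.0, 231.0), 12.8, 233)] ball [628.2 -74.7  46.1] from TCP in tool axes [ 4.1 -1.  -8.5]
clock 6.1833 ball [627.16 -75.66  40.91] gap 85.51013611909299 grip 0.0 F [ 0.04  0.31 -0.24] j [-0.34  0.29 -0.85 -0.21  0.21  2.87]
slide [ 3.18 -0.16 -2.71] ang [-0.03  0.12  0.01]
```

Next I'll retreat along the tool axis and check the seating.

Emit:
{"fn": "jog_arm", "kwargs": {"moves": [{"fingers": 0,"slide": [0,0,-25],"angular": [0,0,0]},{"fingers": 0,"slide": [0,0,-60],"angular": [0,0,0]},{"fingers": 0,"slide": [0,0,-95],"angular": [0,0,0]},{"fingers": 0,"slide": [0,0,-95],"angular": [0,0,0]}]}}

```text
clock: 6.52
tcp_pos: [0.5714, -0.0759, 0.1168]
orientation: [0.001, 0.945, 0.0, 0.327]
wrist_force: [-0.0, 1.4, -0.1]
finger_gap: 0.0853
grip_force: 0.0
```

```bash
python3 go.py 20 500 42.5 125 453 42.5 90; cat > chk.py <<'E'
from h import *
np.set_printoptions(precision=4,suppress=True)
for c in["top","side"]:
    p=read_camera(c)
    for n in ["ball_c_center"]:
        print(c,[ (round(r["p"],2),atz(p,r["point"],.041)) for r in tip_of(n,p)[:8]])
    h=cv2.cvtColor(p["color"],cv2.COLOR_RGB2HSV)
    for nm,lo,hi in [("red",0,7),("orange",8,20),("blue",100,125)]:
        m=cv2.inRange(h,(lo,120,40),(hi,255,255))
        if nm=="red": m|=cv2.inRange(h,(174,120,40),(180,255,255))
        L,l,st,ce=cv2.connectedComponentsWithStats(m)
        for i in range(1,L):
            if 150<st[i,4]<900:
                x=atz(p,(st[i,0]+st[i,2]/2-.5,st[i,1]+st[i,3]/2-.5),.041)
                if .4<x[0]<.7 and abs(x[1])<.25: print(c,nm,st[i],x)
E
python3 chk.py
```

```text
clock 6.5167 ball [568.29 -75.9  120.69] gap 85.32724350207623 grip 0.0 F [-0.04  1.35 -0.08] j [-0.39  0.04 -0.89  0.02  0.24  2.83]
slide [ -52.43 -118.42  -45.98] ang [  0.07 -18.18   0.06]
slide [-111.01 -118.49  -47.53] ang [  0.07 -18.18   0.06]
top [(0.97, array([ 0.5206, -0.2292,  0.041 ])), (0.87, array([ 0.3947, -0.2252,  0.041 ])), (0.73, array([ 0.631 , -0.0781,  0.041 ])), (0.67, array([ 0.3194, -0.1719,  0.041 ]))]
top red [335 197  26  24 477] [ 0.624  -0.0762  0.041 ]
top orange [332 228  38  11 313] [ 0.5645 -0.0816  0.041 ]
top orange [287 269  26  26 527] [0.4515 0.043  0.041 ]
top blue [234 274  24  24 462] [0.445  0.1718 0.041 ]
side [(0.93, array([ 0.3943, -0.2245,  0.041 ])), (0.79, array([ 0.3109, -0.156 ,  0.041 ])), (0.77, array([ 0.5174, -0.2125,  0.041 ])), (0.75, array([ 0.6206, -0.0791,  0.041 ]))]
side red [282 221  26  26 515] [ 0.6255 -0.073   0.041 ]
side orange [348 261  29  30 679] [0.45   0.0466 0.041 ]
side blue [341 304  30  26 599] [0.4438 0.1703 0.041 ]
```

Emit:
{"fn": "jog_arm", "kwargs": {"moves": [{"fingers": 0,"slide": [-111,-118.5,-47.5],"angular": [0,-18.2,0]},{"fingers": 0,"slide": [-111,-118.5,-47.5],"angular": [0,-18.2,0]},{"fingers": 0,"slide": [-111,-118.5,-47.5],"angular": [0,-18.2,0]},{"fingers": 0,"slide": [-111,-118.5,-47.5],"angular": [0,-18.2,0]},{"fingers": 0,"slide": [-111,-118.5,-47.5],"angular": [0,-18.2,0]},{"fingers": 0,"slide": [-111,-118.5,-47.5],"angular": [0,-18.2,0]},{"fingers": 0,"slide": [-111,-118.5,-47.5],"angular": [0,-18.2,0]}]}}

```text
clock: 7.3
tcp_pos: [0.4555, 0.0431, 0.0806]
orientation: [-0.0, 0.985, 0.001, 0.171]
wrist_force: [-0.3, 0.0, 1.1]
finger_gap: 0.0855
grip_force: 0.0
```

```bash
python3 go.py 20 452 42.5 60 452 42.5 37
```

```text
clock 7.3 ball [453.77  43.1   85.26] gap 85.46252843724099 grip 0.0 F [-0.33  0.02  1.09] j [-0.1  -0.02 -0.86  0.39  0.04  3.04]
slide [-10.13   0.61  23.2 ] ang [-0.04  0.36  0.09]
slide [-17.86   0.61  44.86] ang [-0.04  0.36  0.09]
```

Emit:
{"fn": "jog_arm", "kwargs": {"moves": [{"fingers": 0,"slide": [-10,0.6,23],"angular": [0,0.4,0]},{"fingers": 0,"slide": [-15,0.6,36],"angular": [0,0.4,0]},{"fingers": 0,"slide": [-18,0.6,45],"angular": [0,0.4,0]},{"fingers": 0,"slide": [-18,0.6,45],"angular": [0,0.4,0]},{"fingers": 0.6,"slide": [-18,0.6,45],"angular": [0,0.4,0]},{"fingers": 0.6,"slide": [-18,0.6,45],"angular": [0,0.4,0]},{"fingers": 0.6,"slide": [-18,0.6,45],"angular": [0,0.4,0]},{"fingers": 0.6,"slide": [-18,0.6,45],"angular": [0,0.4,0]},{"fingers": 0.6,"slide": [-18,0.6,45],"angular": [0,0.4,0]}]}}

```text
clock: 8.05
tcp_pos: [0.4547, 0.0418, 0.0341]
orientation: [0.0, 0.984, 0.0, 0.176]
wrist_force: [0.7, -1.0, 2.1]
finger_gap: 0.0599
grip_force: 43.1
```

```bash
python3 ballpos.py orange; python3 go.py 20 452 42.5 80
```

```text
[('top', (299.5, 279.5), 12.7, 307), ('side', (357.0, 273.5), 13.5, 230)] ball [458.7  43.2  42.2] from TCP in tool axes [ 6.5 -1.4 -6.2]
clock 8.15 ball [452.95  41.81  38.77] gap 59.95376609726594 grip 43.071699142456055 F [ 1.14 -1.3   3.03] j [-0.11  0.06 -0.94  0.22  0.04  3.04]
slide [ 13.35  -0.67 -39.01] ang [ 0.02 -0.25  0.02]
```

Emit:
{"fn": "jog_arm", "kwargs": {"moves": [{"fingers": 0.6,"slide": [2,0,-8],"angular": [0,0,0]},{"fingers": 0.6,"slide": [5,0,-20],"angular": [0,0,0]},{"fingers": 0.6,"slide": [9,0,-34],"angular": [0,0,0]},{"fingers": 0.6,"slide": [13,0,-43],"angular": [0,0,0]},{"fingers": 0.6,"slide": [13,0,-43],"angular": [0,0,0]}]}}

```text
clock: 8.57
tcp_pos: [0.452, 0.0422, 0.0798]
orientation: [-0.0, 0.984, 0.0, 0.176]
wrist_force: [1.2, 0.2, -0.6]
finger_gap: 0.06
grip_force: 43.3
```

```bash
python3 go.py 38 560 37 78 609 37 68
```

```text
clock 8.5667 ball [450.28  42.2   84.5 ] gap 59.97797784004424 grip 43.28807473182678 F [ 1.19  0.16 -0.59] j [-0.11 -0.03 -0.88  0.38  0.04  3.04]
slide [102.19   5.29  43.89] ang [-0.03 17.72  0.03]
slide [144.69   5.33  70.25] ang [-0.03 17.72  0.03]
```

Emit:
{"fn": "jog_arm", "kwargs": {"moves": [{"fingers": 0.6,"slide": [36,2,15],"angular": [0,6,0]},{"fingers": 0.6,"slide": [70,4,30],"angular": [0,12,0]},{"fingers": 0.6,"slide": [102,5,44],"angular": [0,17.7,0]},{"fingers": 0.6,"slide": [124,5,57],"angular": [0,17.7,0]},{"fingers": 0.6,"slide": [145,5,70],"angular": [0,17.7,0]},{"fingers": 0.6,"slide": [145,5,70],"angular": [0,17.7,0]},{"fingers": 0.6,"slide": [145,5,70],"angular": [0,17.7,0]}]}}

```text
clock: 9.15
tcp_pos: [0.6111, 0.0373, 0.0605]
orientation: [-0.0, 0.946, 0.0, 0.323]
wrist_force: [-0.6, -0.5, 0.3]
finger_gap: 0.0599
grip_force: 43.6
```

```bash
python3 ballpos.py orange; python3 go.py 38 628.5 36.8 45 627.5 36.8 40
```

```text
[('top', (299.9, 215.5), 13.4, 459), ('side', (287.3, 253.5), 13.6, 253)] ball [608.9  38.6  70.8] from TCP in tool axes [ 4.5 -1.3 -9.5]
clock 9.25 ball [606.36  37.46  64.52] gap 60.30081253442371 grip 43.58484327793121 F [ 0.13 -0.08 -0.69] j [-0.1   0.21 -0.89 -0.18  0.06  3.06]
slide [ 5.66  0.69 28.98] ang [-0.05  0.38  0.01]
slide [ 1.81  0.7  32.33] ang [-0.05  0.38  0.01]
```

Emit:
{"fn": "jog_arm", "kwargs": {"moves": [{"fingers": 0.6,"slide": [2,0.5,12],"angular": [0,0,0]},{"fingers": 0.6,"slide": [4,0.5,21],"angular": [0,0,0]},{"fingers": 0.6,"slide": [5,0.5,27],"angular": [0,0,0]},{"fingers": 0.6,"slide": [3,0.5,30],"angular": [0,0,0]},{"fingers": 0.6,"slide": [2,0.5,32],"angular": [0,0,0]},{"fingers": 0.6,"slide": [2,0.5,32],"angular": [0,0,0]},{"fingers": 0.6,"slide": [2,0.5,32],"angular": [0,0,0]}]}}

```text
clock: 9.83
tcp_pos: [0.6323, 0.0367, 0.0381]
orientation: [-0.0, 0.946, 0.0, 0.324]
wrist_force: [0.7, -0.5, 0.1]
finger_gap: 0.06
grip_force: 43.7
```

```bash
python3 ballpos.py orange; python3 go.py 38 627.5 36.8 40
```

```text
[('top', (300.0, 208.0), 12.6, 406), ('side', (279.0, 261.0), 12.8, 233)] ball [629.6  38.3  47.2] from TCP in tool axes [ 3.4 -1.6 -8.8]
clock 9.9333 ball [629.23  36.67  42.14] gap 60.11584306722015 grip 43.72136056423187 F [1.39 0.51 0.3 ] j [-0.1   0.29 -0.87 -0.24  0.06  3.07]
slide [-2.66 -0.13  0.63] ang [-0.02  0.18  0.01]
```

Next I'll nudge it back slightly, release and retreat.

Emit:
{"fn": "jog_arm", "kwargs": {"moves": [{"fingers": 0.6,"slide": [-2,0,1],"angular": [0,0,0]},{"fingers": 0.6,"slide": [-2,0,1],"angular": [0,0,0]},{"fingers": 0,"slide": [-2,0,1],"angular": [0,0,0]},{"fingers": 0,"slide": [-2,0,1],"angular": [0,0,0]},{"fingers": 0,"slide": [-2,0,1],"angular": [0,0,0]},{"fingers": 0,"slide": [-2,0,1],"angular": [0,0,0]},{"fingers": 0,"slide": [-2,0,1],"angular": [0,0,0]},{"fingers": 0,"slide": [-2,0,-25],"angular": [0,0,0]},{"fingers": 0,"slide": [-2,0,-60],"angular": [0,0,0]},{"fingers": 0,"slide": [-2,0,-95],"angular": [0,0,0]}]}}

```text
clock: 10.77
tcp_pos: [0.5708, 0.0367, 0.1106]
orientation: [-0.0, 0.947, 0.0, 0.322]
wrist_force: [0.4, 0.0, 0.6]
finger_gap: 0.0854
grip_force: 0.0
```

```bash
python3 chk.py | grep -v '\[('; sed -e 's/np.array(\[\[np.cos(t),0,np.sin(t)\],\[0,-1,0\],\[np.sin(t),0,-np.cos(t)\]\])/np.array([[-np.cos(t),0,np.sin(t)],[0,1,0],[-np.sin(t),0,-np.cos(t)]])/' go.py > go2.py; python3 go2.py 20 445 171.5 130; python3 go.py 0 445 171.5 130
```

```text
top red [335 197  25  24 481] [ 0.624 -0.075  0.041]
top orange [288 198  26  23 478] [0.6255 0.0368 0.041 ]
top orange [281 228  38  12 339] [0.5663 0.0405 0.041 ]
top blue [234 274  24  24 463] [0.445  0.1718 0.041 ]
side red [282 221  26  26 505] [ 0.6255 -0.073   0.041 ]
side orange [268 250  28  28 610] [0.6271 0.0383 0.041 ]
side blue [341 304  30  30 650] [0.4429 0.1757 0.041 ]
clock 10.9667 ball [569.91  36.6  117.32] gap 85.51594997195156 grip 0.0 F [0.27 0.   0.46] j [-0.11  0.03 -0.91 -0.03  0.07  3.05]
slide [ -92.15 -134.95  -87.09] ang [  28.13   -0.01 -177.77]
clock 10.9667 ball [569.91  36.6  117.32] gap 85.51594997195156 grip 0.0 F [0.27 0.   0.46] j [-0.11  0.03 -0.91 -0.03  0.07  3.05]
slide [ -93.68 -134.95  -87.91] ang [ -0.   -37.98   0.02]
```

Emit:
{"fn": "jog_arm", "kwargs": {"moves": [{"fingers": 0,"slide": [-40,-50,-50],"angular": [0,-10,0]},{"fingers": 0,"slide": [-94,-135,-88],"angular": [0,-20,0]},{"fingers": 0,"slide": [-94,-135,-88],"angular": [0,-38,0]},{"fingers": 0,"slide": [-94,-135,-88],"angular": [0,-38,0]},{"fingers": 0,"slide": [-94,-135,-88],"angular": [0,-38,0]},{"fingers": 0,"slide": [-94,-135,-88],"angular": [0,-38,0]},{"fingers": 0,"slide": [-94,-135,-88],"angular": [0,-38,0]},{"fingers": 0,"slide": [-94,-135,-88],"angular": [0,-38,0]}]}}

```text
clock: 11.63
tcp_pos: [0.4483, 0.113, 0.1216]
orientation: [-0.016, 1.0, 0.026, -0.003]
wrist_force: [-0.4, -0.5, -1.0]
finger_gap: 0.0855
grip_force: 0.0
```

```bash
python3 go2.py 20 445 171.5 130
```

```text
clock 11.6333 ball [448.38 112.86 126.57] gap 85.52860764752086 grip 0.0 F [-0.37 -0.48 -1.01] j [ 0.05  0.18 -0.44  0.96  0.03  3.14]
slide [  1.44 -58.57  -1.81] ang [ -31.34   -3.68 -174.51]
```

Emit:
{"fn": "jog_arm", "kwargs": {"moves": [{"fingers": 0,"slide": [0,-20,-10],"angular": [0,0,-70]},{"fingers": 0,"slide": [0,-40,-10],"angular": [0,0,-70]},{"fingers": 0,"slide": [0,-58,-10],"angular": [0,0,-70]},{"fingers": 0,"slide": [0,-58,-10],"angular": [0,0,-70]},{"fingers": 0,"slide": [0,-58,-10],"angular": [0,0,-70]},{"fingers": 0,"slide": [0,-58,-10],"angular": [0,0,-70]},{"fingers": 0,"slide": [0,-58,-10],"angular": [0,0,-70]},{"fingers": 0,"slide": [0,-58,-10],"angular": [0,0,-70]},{"fingers": 0,"slide": [0,-58,-10],"angular": [0,0,-70]},{"fingers": 0,"slide": [0,-58,-10],"angular": [0,0,-70]}]}}

```text
clock: 12.47
tcp_pos: [0.4439, 0.1703, 0.1345]
orientation: [-0.015, 0.802, 0.597, 0.008]
wrist_force: [0.2, -0.1, -0.0]
finger_gap: 0.0853
grip_force: 0.0
```

```bash
python3 go2.py 0 445 171.5 120
```

```text
clock 12.4667 ball [443.88 170.12 139.49] gap 85.28133341338612 grip 0.0 F [ 0.18 -0.09 -0.01] j [ 0.18  0.18 -0.4   0.99  0.03  2.04]
slide [ 0.89  1.02 19.52] ang [   1.08   -1.93 -106.62]
```

Emit:
{"fn": "jog_arm", "kwargs": {"moves": [{"fingers": 0,"slide": [1,1,5],"angular": [1,-2,-106.6]},{"fingers": 0,"slide": [1,1,5],"angular": [1,-2,-106.6]},{"fingers": 0,"slide": [1,1,5],"angular": [1,-2,-106.6]},{"fingers": 0,"slide": [1,1,5],"angular": [1,-2,-106.6]},{"fingers": 0,"slide": [1,1,5],"angular": [1,-2,-106.6]},{"fingers": 0,"slide": [1,1,5],"angular": [1,-2,-106.6]},{"fingers": 0,"slide": [1,1,5],"angular": [1,-2,-106.6]},{"fingers": 0,"slide": [1,1,5],"angular": [1,-2,-106.6]},{"fingers": 0,"slide": [1,1,5],"angular": [1,-2,-106.6]},{"fingers": 0,"slide": [1,1,5],"angular": [1,-2,-106.6]}]}}

```text
clock: 13.3
tcp_pos: [0.4451, 0.1711, 0.1295]
orientation: [-0.005, 0.301, 0.954, 0.003]
wrist_force: [0.7, 0.3, -1.0]
finger_gap: 0.0858
grip_force: 0.0
```

```bash
python3 go2.py 20 445 171.5 100 445 171.5 37
```

```text
clock 13.3 ball [445.13 171.03 134.52] gap 85.79634809885327 grip 0.0 F [ 0.74  0.26 -1.02] j [ 0.19  0.2  -0.4   0.98  0.01  0.8 ]
slide [-1.46  1.19 34.21] ang [ -5.77 -19.94 -34.72]
slide [-2.17  1.02 97.21] ang [ -5.77 -19.94 -34.72]
```

Emit:
{"fn": "jog_arm", "kwargs": {"moves": [{"fingers": 0,"slide": [-1.5,1,34],"angular": [-5.8,-20,-34.7]},{"fingers": 0,"slide": [-1.5,1,34],"angular": [-5.8,-20,-34.7]},{"fingers": 0,"slide": [-1.5,1,34],"angular": [-5.8,-20,-34.7]},{"fingers": 0,"slide": [-1.5,1,34],"angular": [-5.8,-20,-34.7]},{"fingers": 0,"slide": [-1.5,1,34],"angular": [-5.8,-20,-34.7]},{"fingers": 0,"slide": [-1.5,1,34],"angular": [-5.8,-20,-34.7]},{"fingers": 0,"slide": [-1.5,1,34],"angular": [-5.8,-20,-34.7]}]}}

```text
clock: 13.88
tcp_pos: [0.4435, 0.1708, 0.0947]
orientation: [0.173, 0.002, 0.985, -0.001]
wrist_force: [0.6, -0.4, -0.3]
finger_gap: 0.0852
grip_force: 0.0
```

```bash
python3 go2.py 20 445 171.5 60 445 171.5 37
```

```text
clock 13.8833 ball [441.8  170.85  99.43] gap 85.24682004230573 grip 0.0 F [ 0.55 -0.43 -0.27] j [ 0.25  0.01 -0.79  0.44 -0.09  0.24]
slide [10.46  0.69 38.15] ang [-0.1  -0.03 -0.22]
slide [18.32  0.7  59.77] ang [-0.1  -0.03 -0.22]
```

Emit:
{"fn": "jog_arm", "kwargs": {"moves": [{"fingers": 0,"slide": [9,0.7,30],"angular": [0,0,0]},{"fingers": 0,"slide": [15,0.7,48],"angular": [0,0,0]},{"fingers": 0,"slide": [18,0.7,59.5],"angular": [0,0,0]},{"fingers": 0,"slide": [18,0.7,59.5],"angular": [0,0,0]},{"fingers": 0.6,"slide": [18,0.7,59.5],"angular": [0,0,0]},{"fingers": 0.6,"slide": [18,0.7,59.5],"angular": [0,0,0]},{"fingers": 0.6,"slide": [18,0.7,59.5],"angular": [0,0,0]},{"fingers": 0.6,"slide": [18,0.7,59.5],"angular": [0,0,0]},{"fingers": 0.6,"slide": [18,0.7,59.5],"angular": [0,0,0]}]}}

```text
clock: 14.63
tcp_pos: [0.4518, 0.1726, 0.0357]
orientation: [0.174, 0.003, 0.985, -0.0]
wrist_force: [-0.5, -0.1, 1.8]
finger_gap: 0.0599
grip_force: 43.2
```

```bash
python3 ballpos.py blue; python3 go2.py 20 445 171.5 84
```

```text
[('top', (244.0, 282.5), 12.3, 246), ('side', (348.0, 314.5), 11.2, 165)] ball [454.9 174.8  48.4] from TCP in tool axes [ -7.3   2.2 -10.9]
clock 14.7333 ball [450.09 172.63  40.36] gap 60.30574086567356 grip 43.322219252586365 F [0.05 0.03 4.38] j [ 0.25  0.12 -0.86  0.25 -0.09  0.24]
slide [-10.22  -1.13 -42.73] ang [-0.08  0.1  -0.35]
```

Emit:
{"fn": "jog_arm", "kwargs": {"moves": [{"fingers": 0.6,"slide": [-2,0,-8],"angular": [0,0,0]},{"fingers": 0.6,"slide": [-5,0,-20],"angular": [0,0,0]},{"fingers": 0.6,"slide": [-9,0,-34],"angular": [0,0,0]},{"fingers": 0.6,"slide": [-11,0,-43],"angular": [0,0,0]},{"fingers": 0.6,"slide": [-11,0,-43],"angular": [0,0,0]}]}}

```text
clock: 15.15
tcp_pos: [0.4472, 0.1728, 0.0805]
orientation: [0.175, 0.003, 0.985, -0.0]
wrist_force: [-0.7, 0.8, -1.4]
finger_gap: 0.0597
grip_force: 43.4
```

```bash
python3 go2.py 38 560 148.5 78 609 148.5 68
```

```text
clock 15.15 ball [445.47 172.77  85.2 ] gap 59.729752146390446 grip 43.42686653137207 F [-0.69  0.79 -1.38] j [ 0.25  0.03 -0.8   0.39 -0.09  0.25]
slide [-106.76  -23.58   45.92] ang [ -0.12 -17.89  -0.33]
slide [-149.33  -23.3    72.16] ang [ -0.12 -17.89  -0.33]
```

Emit:
{"fn": "jog_arm", "kwargs": {"moves": [{"fingers": 0.6,"slide": [-36,-8,15],"angular": [0,-6,0]},{"fingers": 0.6,"slide": [-70,-16,30],"angular": [0,-12,0]},{"fingers": 0.6,"slide": [-107,-23.5,46],"angular": [0,-18,-0.3]},{"fingers": 0.6,"slide": [-128,-23.5,59],"angular": [0,-18,-0.3]},{"fingers": 0.6,"slide": [-149,-23.5,72],"angular": [0,-18,-0.3]},{"fingers": 0.6,"slide": [-149,-23.5,72],"angular": [0,-18,-0.3]},{"fingers": 0.6,"slide": [-149,-23.5,72],"angular": [0,-18,-0.3]}]}}

```text
clock: 15.73
tcp_pos: [0.6109, 0.1474, 0.0604]
orientation: [0.324, 0.001, 0.946, -0.002]
wrist_force: [-0.4, -0.2, -0.6]
finger_gap: 0.0602
grip_force: 43.8
```

```bash
python3 ballpos.py blue; python3 go2.py 38 630.5 148.5 45 629.5 148.5 40
```

```text
[('top', (252.5, 216.5), 13.0, 420), ('side', (275.0, 286.5), 12.4, 209)] ball [607.2 149.5  74.2] from TCP in tool axes [ -5.6   2.  -13.2]
clock 15.8333 ball [606.12 147.73  64.37] gap 60.14260845919175 grip 43.758553862571716 F [-0.16 -1.04 -0.87] j [ 0.16  0.24 -0.84 -0.17 -0.1   0.12]
slide [-7.43  0.87 30.25] ang [-0.18 -0.23  0.03]
slide [-3.57  0.89 33.58] ang [-0.18 -0.23  0.03]
```

Emit:
{"fn": "jog_arm", "kwargs": {"moves": [{"fingers": 0.6,"slide": [-2,0.9,12],"angular": [0,0,0]},{"fingers": 0.6,"slide": [-5,0.9,21],"angular": [0,0,0]},{"fingers": 0.6,"slide": [-6,0.9,27],"angular": [0,0,0]},{"fingers": 0.6,"slide": [-5,0.9,31],"angular": [0,0,0]},{"fingers": 0.6,"slide": [-4,0.9,33.5],"angular": [0,0,0]},{"fingers": 0.6,"slide": [-4,0.9,33.5],"angular": [0,0,0]},{"fingers": 0.6,"slide": [-4,0.9,33.5],"angular": [0,0,0]}]}}

```text
clock: 16.42
tcp_pos: [0.6367, 0.1487, 0.0403]
orientation: [0.328, 0.001, 0.945, -0.001]
wrist_force: [2.0, -0.6, 5.5]
finger_gap: 0.0601
grip_force: 44.6
```

```bash
python3 ballpos.py blue; python3 go2.py 38 629.5 148.5 40
```

```text
[('top', (253.0, 207.5), 12.5, 372), ('side', (262.5, 293.5), 10.7, 122)] ball [633.2 150.6  52. ] from TCP in tool axes [ -4.6   1.8 -11.4]
clock 16.5167 ball [633.56 148.8   44.22] gap 60.1654581889191 grip 44.572150111198425 F [ 1.48 -0.75  5.22] j [ 0.15  0.32 -0.81 -0.22 -0.09  0.12]
slide [ 5.82 -0.28  0.81] ang [-0.17  0.25 -0.02]
```

Emit:
{"fn": "jog_arm", "kwargs": {"moves": [{"fingers": 0.6,"slide": [2.5,-0.3,-1.5],"angular": [0,0,0]},{"fingers": 0.6,"slide": [4,-0.3,-1],"angular": [0,0,0]},{"fingers": 0.6,"slide": [4,-0.3,-1],"angular": [0,0,0]},{"fingers": 0.6,"slide": [4,-0.3,-1],"angular": [0,0,0]}]}}

```text
clock: 16.85
tcp_pos: [0.6356, 0.1486, 0.0408]
orientation: [0.33, 0.001, 0.944, -0.001]
wrist_force: [7.1, -1.4, 5.9]
finger_gap: 0.0602
grip_force: 44.1
```

```bash
python3 ballpos.py blue; python3 go2.py 38 629.5 148.5 40;python3 - <<'E'
from h import *
p=read_camera("top");q=p["color"][:,:,::-1][170:250,200:320];s=read_camera("side")["color"][:,:,::-1][250:330,210:330]
cv2.imwrite("pics/b1.png",cv2.resize(np.vstack([q,s]),None,fx=3.7,fy=3.7,interpolation=cv2.INTER_CUBIC))
E
```

```text
[('top', (253.0, 208.5), 12.8, 378), ('side', (260.8, 292.2), 10.3, 129)] ball [633.3 151.   55.4] from TCP in tool axes [ -7.3   2.3 -12.9]
clock 16.95 ball [632.46 148.63  44.67] gap 59.861981619795706 grip 44.12351667881012 F [ 6.86 -0.47  5.79] j [ 0.15  0.32 -0.82 -0.23 -0.1   0.12]
slide [ 5.28 -0.11  1.8 ] ang [-0.15  0.56 -0.07]
```

View pics/b1.png

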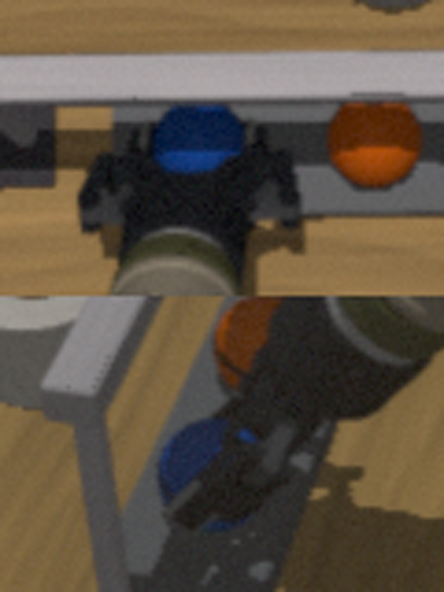

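The blue ball is in the well and constrained by its rim, which explains the forces of about 7 N. I'll ease off and release.

Emit:
{"fn": "jog_arm", "kwargs": {"moves": [{"fingers": 0.6,"slide": [-2,0,-1],"angular": [0,0,0]},{"fingers": 0,"slide": [-2,0,-1],"angular": [0,0,0]},{"fingers": 0,"slide": [-2,0,-1],"angular": [0,0,0]},{"fingers": 0,"slide": [-2,0,-1],"angular": [0,0,0]},{"fingers": 0,"slide": [-2,0,-1],"angular": [0,0,0]},{"fingers": 0,"slide": [-2,0,-1],"angular": [0,0,0]}]}}

```text
clock: 17.55
tcp_pos: [0.6307, 0.1484, 0.0373]
orientation: [0.324, 0.0, 0.946, -0.001]
wrist_force: [0.1, -0.7, 0.7]
finger_gap: 0.0854
grip_force: 0.0
```

```bash
python3 ballpos.py blue; python3 go2.py 38 629.5 148.5 40
```

```text
[('top', (254.0, 208.0), 12.6, 442), ('side', (264.1, 293.9), 13.2, 267)] ball [631.5 148.3  49.5] from TCP in tool axes [-8.1 -0.1 -9.1]
clock 17.65 ball [628.1  148.41  41.64] gap 85.56431497602398 grip 0.0 F [-0.12  0.05  0.27] j [ 0.15  0.32 -0.82 -0.22 -0.09  0.12]
slide [-0.11  0.11  2.15] ang [-0.16 -0.11  0.03]
```

Emit:
{"fn": "jog_arm", "kwargs": {"moves": [{"fingers": 0,"slide": [0,0,-25],"angular": [0,0,0]},{"fingers": 0,"slide": [0,0,-60],"angular": [0,0,0]},{"fingers": 0,"slide": [0,0,-100],"angular": [0,0,0]},{"fingers": 0,"slide": [0,0,-140],"angular": [0,0,0]},{"fingers": 0,"slide": [0,0,-140],"angular": [0,0,0]},{"fingers": 0,"slide": [0,0,-140],"angular": [0,0,0]},{"fingers": 0,"slide": [0,0,-140],"angular": [0,0,0]}]}}

```text
clock: 18.23
tcp_pos: [0.5458, 0.1489, 0.1491]
orientation: [0.326, 0.0, 0.945, -0.001]
wrist_force: [-0.5, 0.2, -0.7]
finger_gap: 0.0853
grip_force: 0.0
```

```bash
python3 chk.py | grep -v '\[('; python3 - <<'E'
from h import *
p=read_camera("top");q=p["color"][:,:,::-1][170:240,220:430];s=read_camera("side");sc=s["color"][:,:,::-1][180:340,220:430].copy()
for x,y in [(.6305,.1485),(.6293,.0368),(.6282,-.0755)]:
    print(proj(p,[x,y,.041]),proj(s,[x,y,.041]))
cv2.imwrite("pics/f1.png",cv2.resize(np.vstack([q,sc]),None,fx=2.6,fy=2.6,interpolation=cv2.INTER_CUBIC))
E
```

```text
top red [335 197  25  23 475] [ 0.6252 -0.075   0.041 ]
top orange [288 198  26  23 476] [0.6255 0.0368 0.041 ]
top blue [242 198  25  23 463] [0.6283 0.1488 0.041 ]
side red [282 221  26  26 517] [ 0.6255 -0.073   0.041 ]
side orange [268 250  28  28 614] [0.6271 0.0383 0.041 ]
side blue [252 284  29  24 531] [0.6319 0.1436 0.041 ]
[[254.09398477 208.09923252]] [[265.98861607 297.19942158]]
[[300.471108  207.4341962]] [[280.68567231 262.93696697]]
[[347.15311162 206.76411478]] [[293.61973507 232.74864085]]
```

View pics/f1.png

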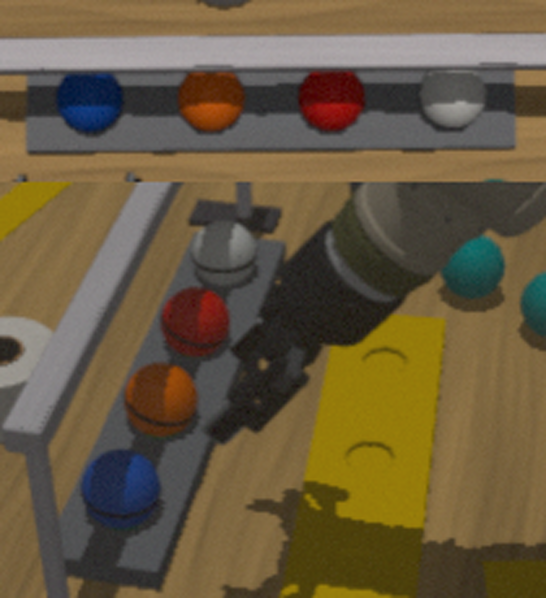

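The balls sit in their wells at crop positions blue (90,100), orange (211,98) and red (331,98). Their centres match the projected seated positions to within 1 px where fully visible, and the gripper is clear.

```bash
python3 -c "
from workcell import *
print(hand_in())"
```

```text
the job is handed in; nothing more can be done
None
```

The blue, orange and red balls are each seated in their own well, with no lamp contact seen and the white ball in its well, and the job was handed in at about 18 s (no verdict was returned).

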